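Let the tube rack down into the cooling well

ROBOT

A 7-joint arm with a two-finger parallel gripper is mounted at the origin on a cart in front of the work surface, level with it; the furniture and walls round the work are solid. World frame = base frame: x ahead of the robot, y to its left, z up, the work surface at z = 0. Lengths are in m, angles in rad, forces in N, time in s.
With the tool pointing down it reaches from about 0.425 to 0.875 m from the base axis. Payload 4.7 kg.
Tool frame: the origin (TCP) lies between the finger pads; the fingertips stand 17 mm ahead of it and the grasp point (between the pads) lies 2 mm behind it (tips_ahead is the distance from the TCP to the fingertips, in m); z points along the fingers, y is the line along which they close (so a half turn about z gives the same grasp; the last joint's range is limited). The gripper opens to 85 mm and grips with 20 to 120 N. Pads are 22 mm wide; open, the fingers measure 114 mm over their backs; the gripper's body (76 mm by 85 mm) begins 54 mm behind the grasp point. The pads swing forward as they close: fully open they stand 13 mm farther back than shut.
Start: joints at [1.17, 0.321, -0.07, 1.45, 0.023, 1.371, -0.057], TCP at [0.262, -0.595, 0.248] pointing down, gripper open.
Joint ranges: [-2.86, 2.86], [-0.3, 2.09], [-1.38, 1.24], [0.06, 2.45], [-1.56, 4.7], [0.09, 2.05], [-2.69, 2.69]. Speed limits (rad/s): [2.57, 2.57, 3.14, 3.14, 3.14, 3.14, 3.14].

INTERFACE

Orientations are given as [roll, pitch, yaw] about the fixed x, y, z axes, in that order (R = Rz(yaw) Ry(pitch) Rx(roll)).
In Python, from workcell import * gives the robot as it stands.
- The arm moves only by the shell command python3 -m crank 'ROWS' [FORCE]. ROWS is JSON, a list of rows, each a list of 5 numbers: the shift along the world's x, y, z in cm, then the turn about the world's z in rad, then the opening, from 0 (shut) to 1 (fully open). In form: [[tx, ty, tz, twist, jaw], ...]. A call has 1 to 5 rows; each row is the pose to reach, as a shift and turn from the pose commanded when the call began; what a row does not reach only later rows make up. A row lasts 1/10 s, in which the tool goes at most 50 mm and 8.59 degrees, less where a joint would pass 70% of its speed; a pose out of reach is approached as far as the arm can. A call with a gripper value outside its range is refused whole. The fingers move at their own pace and stop on an object; FORCE is the grip in N (left out, the last holds). Time passes only in rows, so rows that repeat a pose let the fingers close. It gives the time, the measured TCP pose, the force, the opening and the grip force at its end, in the units of the state.
- get_state(): the state, without advancing time (a new reading comes with each control period).
- capture(name): name is "scene" or "top" or "wrist"; returns a dict with "frame" (420x560x3 uint8, blue, green, red), "depth" (420x560 float32, m along the optical axis (not along the pixel's ray), 0 where there is no reading), "fx", "fy", "cx", "cy" (pixels), "extrinsics" (4x4, takes a point from camera to world coordinates). Camera axes: x right, y up, looking along -z (the intrinsics and any distortion apply to the point x, -y, -z); pixel columns grow to the right and rows downward; lengths in m; the calibration is good to about 2 mm. A picture is of the moment at which its call begins.
- hand_in(): hands the job in; it is judged then, once.
Trained networks look in the newest picture that a camera, given by its name, has taken for a name from the list of things; names that differ only in an ending like _2 or _b are one class to them, and where a whole thing is asked for, a point or a joint stands for the part that bears it (a point fixed in the world has none). Each returns a list of dicts, best first, with "confidence" (0 to 1); they miss things now and then, are a little off and sometimes report something else, mostly with a low value. They report only what shows in the picture. A call takes as long as a camera call.
- find_in(thing, camera): "bbox" ([left, top, right, bottom] in pixels, round what is visible of it).
- cut_out(thing, camera): "mask" (420x560 bool, what is visible of it) and "bbox" ([left, top, right, bottom] in pixels, round what is visible of it).
The state is a dict: "time_s": time; "q": joint angles; "dq": joint speeds; "tau": joint torques, N m; "eef_pos": TCP position; "tool_rot": TCP orientation; "wrist_force": force on the tool from outside, world axes, zero at the start; "ft_torque": the same for the moment, N m; "gripper_width": finger opening in m; "finger_force": force on a finger pad.
Only numpy, scipy, OpenCV 4.12 (cv2) and the standard library are available. Lean on these libraries where they do the work, as an engineer would, in place of code of your own. Each camera call takes 0.05 s, during which the arm holds its last target. There are 200 camera calls.

TASK

The rack of blood tubes hangs over the cooling well on its hand winch, parked with the brake nipped up and the pawl in: let it down into the well until it sits fully down. Slacken the brake's brass wing nut right off (nearly half a turn, anticlockwise seen from above), throw the red pawl lever over to the left, then take the crank, wind it back up a little so that the pawl drops out of the ratchet, and let the crank turn back slowly under the load, never letting the rack run away. Do not push or pull on the rack or its tubes, leave the things lying around alone, and let go of the crank once the rack is down.

Things in the scene. Friction and masses are not known exactly. Their poses are not given: they have to be found in the camera images.
- lift: The machine, fixed to the worktop: white winch frame (135 mm wide, plates up to 186 mm, 216 mm at the pawl) at its right end, guide column 332 mm tall behind it, white open cooling well (345 x 162 mm, rim 115 mm high) to the left. Origin: on the worktop below the winch shaft; x along the shaft away from the robot, y left, z up. Front to back: crank, red lever, ratchet wheel, brake with wing nut.
- nut_grip (a point): Middle of the two upright brass wings of the brake's wing nut, on its vertical axis, 238 mm above the worktop (rises 1 mm per rad), x = -10, y = -45 mm of the machine. Wings 48 mm end to end, 9 mm thick, z 214 to 241 mm; hub 20 mm thick below them. Site x runs along the wings, y across their flat faces. Around it only the lever (60 mm away, front left) and the column (90 mm behind) stand as high.
- brake_nut (a joint): Angle of the wing nut, rad, growing as it is slackened (anticlockwise from above). Tight at the start, 0 to 0.3; from about 2 the load settles onto the pawl; no drag left from 2.5; stop at 3.4. Turns with about 0.15 N m and stays where left. Too far for one hold: turn it part way, let go, and take the wings again with the hand turned back.
- lever_knob (a point): Centre of the red knob (17 mm thick, 20 mm long) on top of the pawl lever, a red flat bar rising from its pin 58 mm below the knob. The pin lies along the machine's x axis. The lever leans right while the pawl is in and swings to the left, the knob moving about 51 mm left at 250 to 256 mm above the worktop. Push it from the right with closed fingers (about 2 N).
- pawl_lever (a joint): Angle of the pawl lever, rad: 0 = pawl in (leaning right, as it starts), 0.95 = stop, released (leaning left); it stays where it is put. It draws the pawl through a spring: under load the pawl stays hooked on its tooth even with the lever over, and springs out when the crank is wound back up by 0.1 to 0.3 rad.
- pawl_tip (a point): Lower tip of the pawl's beak. About 185 mm above the worktop when hooked in the ratchet wheel, 213 mm when it has sprung out clear of the teeth.
- crank_axis (a point): Point on the axis of the winch shaft, 155 mm above the worktop, in the plane where the crank handle is gripped (112 mm in front of the machine's origin). Its x axis is the machine's: along the shaft, away from the robot.
- crank_grip (a point): Middle of the black crank handle, a sleeve 23 mm thick, 76 mm long, lying along the shaft's direction, spinning freely on its pin, on a circle of radius 62 mm about crank_axis. Starts at the lower right, 123 mm above the worktop; lowering takes it up, over the top and to the upper left. Grip it from above, fingers closing along the machine's y; the hand need not turn as it goes round.
- crank (a joint): Angle of the crank, rad: about 0 at the start (handle 0.55 rad below level on the right), 0.03 to 0.06 with the load on the pawl. Positive is anticlockwise as the robot sees it and lowers the rack, 30 mm per rad, fully down at 3.17; negative winds up (stop near -0.7). The load (0.7 to 1 kg) drives it positive with 3 to 5 N at the handle. Keep the handle under 0.2 m/s.
- tube_rack: White and blue tube rack (303 x 114 x 66 mm) with nine capped blood tubes in it, carried on two steel hooks of the winch's carriage over the cooling well. Origin: centre of its underside, 126 mm above the worktop at the start and 31 mm when down.
- cup_orange_1: Specimen cup with orange lid, 59 mm across, 68 mm high; a bystander. Origin: centre of its underside.
- cup_orange_2: Another specimen cup with orange lid, same size; a bystander. Origin: centre of its underside.
- cup_white: Specimen cup with white lid, 59 mm across, 68 mm high; a bystander. Origin: centre of its underside.
- marker_blue: Blue marker pen, 135 mm long, lying near the worktop's front edge; a bystander. Origin: centre of its underside.
- tape: Roll of brown tape, 96 mm across, 48 mm high; a bystander to the right. Origin: centre of its underside.
- notebook: Black notebook, 148 x 110 x 16 mm; a bystander to the right of the machine. Origin: centre of its underside.
- wipe_sachet: Flat white wipe sachet, 57 x 83 x 5 mm, near the front edge; a bystander. Origin: centre of its underside.

How it is judged:
By the outcome, as a careful person would: the job done as asked, in the order asked, and still so for the second after the job is handed in, with the robot touching nothing.
It also fails if it takes over 72 s, if anything falls off the work surface, if the arm or the gripper's body presses on something with over 40 N, if the wrist force passes 120 N, or if a joint passes its speed limit or range.

## Working session

There is one attempt and no reset: what is moved stays moved. The work goes in short steps, Python scripts to look and compute and a shell command to move; the robot and the scene stay as the last step left them, time stands still between calls to the robot, and variables do not carry over. Pictures are saved under pics/ and viewed, at most 10 in all, crops included, and the job is handed in when it is done.

```bash
mkdir -p pics; cat > h.py <<'E'
from workcell import *
import numpy as np, cv2
def pts(c,mask):
    v,u=np.nonzero(mask&(c["depth"]>0)); d=c["depth"][v,u]
    P=np.stack([(u-c["cx"])/c["fx"]*d,-(v-c["cy"])/c["fy"]*d,-d,np.ones_like(d)])
    return (c["extrinsics"]@P)[:3].T
E
python3 - <<'E'
from h import *
s=get_state(); print({k:np.round(v,3).tolist() for k,v in s.items()})
for cam in ["scene","top"]:
    c=capture(cam); cv2.imwrite(f"pics/{cam}0.png",c["frame"])
    print(cam,np.round(c["extrinsics"],3).tolist(),c["fx"])
    for t in ["lift","nut_grip","brake_nut","lever_knob","pawl_lever","pawl_tip","crank_grip","tube_rack"]:
        for r in cut_out(t,cam)[:2]:
            p=pts(c,r["mask"])
            print(t,round(r["confidence"],2),np.round(r["bbox"]).tolist(),np.round(np.median(p,0),3),np.round(np.percentile(p,[3,97],axis=0),3).tolist() if len(p) else 0)
E
```

```text
{'time_s': 0.0, 'q': [1.17, 0.322, -0.07, 1.452, 0.023, 1.371, -0.057], 'dq': [0.0, -0.001, 0.001, 0.001, -0.001, -0.001, 0.001], 'tau': [0.0, -49.358, -0.382, -31.434, 0.013, 0.011, -0.0], 'eef_pos': [0.262, -0.594, 0.247], 'tool_rot': [-3.14, 0.0, 0.415], 'wrist_force': [-0.006, -0.366, -0.357], 'ft_torque': [0.038, -0.033, 0.017], 'finger_force': 0.0, 'gripper_width': 0.085}
scene [[-0.611, 0.358, -0.706, -0.485], [-0.792, -0.289, 0.538, 0.819], [-0.012, 0.888, 0.46, 0.795], [0.0, 0.0, 0.0, 1.0]] 423.1733358811503
lift 0.74 [224.0, 126.0, 374.0, 257.0] [ 0.55  -0.01   0.127] [[0.474, -0.299, 0.008], [0.78, 0.206, 0.278]]
nut_grip 0.7 [231.0, 127.0, 319.0, 220.0] [0.583 0.019 0.188] [[0.504, -0.21, 0.069], [0.889, 0.176, 0.289]]
nut_grip 0.66 [330.0, 152.0, 346.0, 173.0] [ 0.526 -0.21   0.206] [[0.52, -0.285, 0.184], [0.587, -0.189, 0.25]]
lever_knob 0.58 [331.0, 152.0, 342.0, 172.0] [ 0.526 -0.207  0.201] [[0.52, -0.235, 0.185], [0.553, -0.189, 0.25]]
lever_knob 0.5 [260.0, 265.0, 286.0, 286.0] [0.36  0.23  0.011] [[0.353, 0.157, 0.006], [0.369, 0.275, 0.014]]
pawl_lever 0.57 [330
[... 657 characters left out ...]
, 1.0]] 421.98673253373573
lift 0.76 [235.0, 134.0, 403.0, 229.0] [ 0.575 -0.061  0.158] [[0.48, -0.305, 0.006], [0.693, 0.183, 0.3]]
nut_grip 0.56 [391.0, 178.0, 402.0, 191.0] [ 0.577 -0.293  0.233] [[0.562, -0.3, 0.218], [0.594, -0.286, 0.246]]
lever_knob 0.66 [362.0, 192.0, 382.0, 209.0] [ 0.533 -0.218  0.2  ] [[0.519, -0.237, 0.06], [0.548, -0.197, 0.254]]
lever_knob 0.38 [240.0, 133.0, 378.0, 213.0] [0.583 0.01  0.189] [[0.507, -0.201, 0.108], [0.683, 0.164, 0.298]]
crank_grip 0.72 [394.0, 208.0, 396.0, 233.0] [ 0.484 -0.314  0.133] [[0.448, -0.343, 0.0], [0.519, -0.304, 0.14]]
tube_rack 0.79 [242.0, 134.0, 378.0, 214.0] [0.581 0.01  0.189] [[0.508, -0.201, 0.13], [0.667, 0.162, 0.298]]
```

```bash
python3 - <<'E'
import cv2,numpy as np
a=cv2.imread("pics/top0.png")[130:250,340:440]; b=cv2.imread("pics/scene0.png")[110:230,300:400]
cv2.imwrite("pics/a.png",np.hstack([cv2.resize(x,(400,480),interpolation=2) for x in (a,b)]))
E
```

```text
(no output)
```

View pics/a.png

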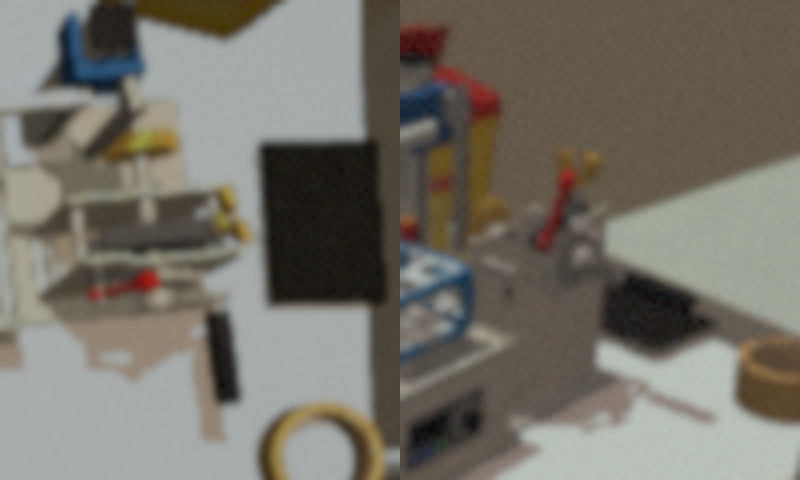

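View pics/top0.png

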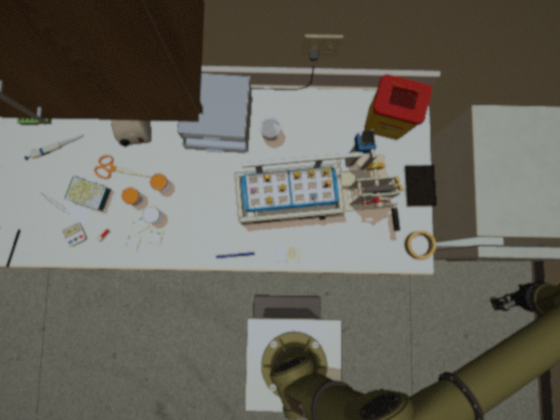

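```bash
python3 -m crank '[[0,0,4,0,1],[0,0,8,0,0.8],[2,2,11,0,0.6],[5,5,12,0,0.5],[8,8,12,0,0.5]]' 40 && python3 -m crank '[[3,3,0,0,0.5],[6,6,0,0,0.5],[9,9,0,0,0.5],[12,12,0,0,0.5],[15,14,0,0,0.5]]' && python3 -m crank '[[3,3,0,0,0.5],[5,6,0,0,0.5],[5,8,0,0,0.5],[5,8,0,0,0.5],[5,8,0,0,0.5]]'
python3 - <<'E'
from h import *
s=get_state(); print(s["eef_pos"],s["tool_rot"],s["q"])
c=capture("wrist"); cv2.imwrite("pics/w0.png",c["frame"]); print(np.round(c["extrinsics"],3).tolist())
for t in ["nut_grip","lever_knob","crank_grip"]:
    for r in cut_out(t,"wrist")[:2]:
        p=pts(c,r["mask"])
        print(t,round(r["confidence"],2),np.round(r["bbox"]).tolist(),np.round(np.median(p,0),3),np.round(np.percentile(p,[3,97],axis=0),3).tolist() if len(p) else 0)
E
```

```text
time_s: 1.4
eef_pos: [0.3427, -0.5151, 0.3713]
tool_rot: [3.137, -0.001, 0.413]
wrist_force: [1.5, -0.2, 0.3]
gripper_width: 0.0429
finger_force: 0.0
time_s: 1.9
eef_pos: [0.4935, -0.3723, 0.3691]
tool_rot: [3.141, -0.001, 0.417]
wrist_force: [0.3, -0.9, -0.5]
gripper_width: 0.0426
finger_force: 0.0
time_s: 2.4
eef_pos: [0.5412, -0.2957, 0.3687]
tool_rot: [3.14, 0.001, 0.414]
wrist_force: [0.5, -0.3, -0.7]
gripper_width: 0.0428
finger_force: 0.0
[ 0.54117587 -0.29568232  0.3687228 ] [3.14017730e+00 8.74621736e-04 4.14142064e-01] [ 0.70181067  0.23756743 -0.30615982  1.32779186  0.07260549  1.58641962
 -0.75174312]
[[0.403, 0.882, 0.244, 0.602], [-0.915, 0.388, 0.109, -0.268], [0.001, -0.267, 0.964, 0.494], [0.0, 0.0, 0.0, 1.0]]
nut_grip 0.93 [285.0, 125.0, 306.0, 187.0] [ 0.579 -0.293  0.239] [[0.559, -0.304, 0.207], [0.599, -0.284, 0.243]]
lever_knob 0.95 [163.0, 133.0, 226.0, 200.0] [ 0.534 -0.219  0.2  ] [[0.522, -0.241, 0.19], [0.55, -0.195, 0.254]]
crank_grip 0.77 [256.0, 199.0, 292.0, 264.0] [ 0.487 -0.313  0.134] [[0.45, -0.325, 0.125], [0.521, -0.301, 0.136]]
crank_grip 0.32 [0.0, 0.0, 240.0, 121.0] [ 0.578 -0.093  0.187] [[0.528, -0.211, 0.131], [0.642, -0.021, 0.247]]
```

View pics/w0.png

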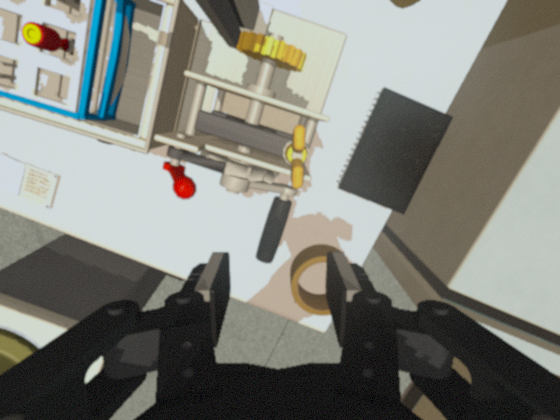

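```bash
cat >> h.py <<'E'
def rect(p):
    (c,s,a)=cv2.minAreaRect((p[:,:2]*1000).astype(np.float32))
    d=p[:,:2]-p[:,:2].mean(0); w,v=np.linalg.eigh(d.T@d); ax=v[:,1]*np.sign(v[0,1])
    return np.round([c[0],c[1],*s],1), round(float(np.arctan2(ax[1],ax[0])),3), np.round(p.mean(0),4), len(p)
def seg(t,cam,lo,hi):
    c=capture(cam); r=cut_out(t,cam)
    if not r: return None
    p=pts(c,cv2.erode(r[0]["mask"].astype(np.uint8),np.ones((2,2)))>0)
    p=p[(p[:,2]>lo)&(p[:,2]<hi)]
    return rect(p) if len(p)>4 else None
E
python3 - <<'E'
from h import *
for cam in ["wrist","top"]:
    for t,lo,hi in [("nut_grip",.234,.25),("lever_knob",.244,.27),("crank_grip",.128,.14),("tube_rack",.18,.2)]: print(cam,t,seg(t,cam,lo,hi))
E
```

```text
wrist nut_grip (array([ 579.6, -293.8,   45.5,    8.9]), 0.386, array([ 0.5804, -0.2934,  0.2408]), 571)
wrist lever_knob (array([ 527.6, -226.3,   17.4,   13.7]), 1.045, array([ 0.5281, -0.2267,  0.2507]), 409)
wrist crank_grip None
wrist tube_rack (array([ 582.7, -127.5,   98.6,  193.5]), -0.66, array([ 0.5728, -0.0841,  0.188 ]), 7666)
top nut_grip None
top lever_knob None
top crank_grip (array([ 480.3, -316.3,   71.4,   21.2]), 0.115, array([ 0.4796, -0.3153,  0.1345]), 127)
top tube_rack (array([574.8, -26.5, 116.8, 387.5]), -1.453, array([0.5634, 0.025 , 0.189 ]), 2041)
```

```bash
python3 -m crank '[[3.8,0.2,0,-0.03,0.45],[3.8,0.2,-4,-0.03,0.45],[3.8,0.2,-8,-0.03,0.45],[3.8,0.2,-11,-0.03,0.45],[3.8,0.2,-13.2,-0.03,0.45]]' 40 && python3 -m crank '[[0,0,0,0,0.45],[0,0,0,0,0],[0,0,0,0,0],[0,0,0,0,0],[0,0,0,0,0]]'
python3 -c "
from h import *
s=get_state();print(s['q'],s['ft_torque'],s['eef_pos'])"
```

```text
time_s: 3.9
eef_pos: [0.579, -0.2925, 0.2335]
tool_rot: [-3.139, 0.002, 0.385]
wrist_force: [-0.5, 0.2, 1.0]
gripper_width: 0.038
finger_force: 0.0
time_s: 4.4
eef_pos: [0.5813, -0.2945, 0.2386]
tool_rot: [3.137, -0.003, 0.384]
wrist_force: [3.6, -3.2, 1.8]
gripper_width: 0.0076
finger_force: 42.4
[ 0.67018301  0.34131805 -0.31134071  1.45727623  0.10661195  1.35386043
 -0.83362153] [-0.59382252 -0.64783639  0.06350079] [ 0.5812551  -0.29448713  0.23863736]
```

```bash
for i in 1 2; do python3 -m crank '[[0,0,0,0.14,0],[0,0,0,0.28,0],[0,0,0,0.42,0],[0,0,0,0.56,0],[0,0,0.07,0.7,0]]'; done
python3 -c "
from h import *
s=get_state();print(s['q'],s['ft_torque'],s['eef_pos'])"
```

```text
time_s: 4.9
eef_pos: [0.5809, -0.294, 0.2393]
tool_rot: [3.137, 0.001, 1.09]
wrist_force: [1.8, -2.9, -0.2]
gripper_width: 0.0079
finger_force: 42.2
time_s: 5.4
eef_pos: [0.5804, -0.294, 0.2399]
tool_rot: [3.14, 0.003, 1.789]
wrist_force: [0.8, -2.7, 0.7]
gripper_width: 0.0082
finger_force: 42.3
[ 0.82210377  0.36702786 -0.51344922  1.44989453  0.18242905  1.36856553
  0.51979073] [-0.49156829 -0.14706522 -0.16416002] [ 0.58043471 -0.29396521  0.23990489]
```

```bash
python3 -m crank '[[0,0,0,0.14,0],[0,0,0,0.28,0],[0,0,0,0.42,0],[0,0,0,0.56,0],[0,0,0.07,0.7,0]]'
python3 - <<'E'
from h import *
s=get_state();print(s['q'],s['ft_torque'],s['eef_pos'])
E
```

```text
time_s: 5.9
eef_pos: [0.5801, -0.2942, 0.2406]
tool_rot: [-3.14, 0.003, 2.489]
wrist_force: [0.1, -2.4, 1.0]
gripper_width: 0.0077
finger_force: 42.4
[ 0.90035237  0.38663915 -0.6213636   1.44596225  0.2277444   1.3783554
  1.18949353] [-0.61081995 -0.00868069 -0.16840596] [ 0.58006227 -0.29416684  0.24059823]
```

```bash
python3 -m crank '[[0,0,0,0.14,0],[0,0,0,0.28,0],[0,0,0,0.42,0],[0,0,0,0.56,0],[0,0,0.07,0.7,0]]'; python3 -m crank '[[0,0,0,0.13,0],[0,0,0,0.26,0],[0,0,0,0.26,0],[0,0,0,0.26,0.4],[0,0,0,0.26,0.4]]'
python3 - <<'E'
from h import *
s=get_state();print(s['q'],s['ft_torque'],s['eef_pos'])
E
```

```text
time_s: 6.4
eef_pos: [0.5799, -0.2947, 0.2413]
tool_rot: [-3.138, 0.001, -3.095]
wrist_force: [-0.4, -2.8, 1.7]
gripper_width: 0.0081
finger_force: 42.3
time_s: 6.9
eef_pos: [0.5799, -0.2923, 0.2394]
tool_rot: [3.141, -0.0, -2.838]
wrist_force: [-0.1, -1.2, 0.8]
gripper_width: 0.0336
finger_force: 0.0
[ 1.00851057  0.42610357 -0.78045488  1.44324916  0.2991635   1.39480636
  2.09486615] [0.01156825 0.04490473 0.03685906] [ 0.57985289 -0.2922508   0.23941794]
```

```bash
python3 -m crank '[[0,0,5,0,0.4],[0,0,10,-0.09,0.4],[-3,1,11,-0.18,0.2],[-6,1.6,11,-0.18,0],[-8.6,1.6,11,-0.18,0]]'; python3 -m crank '[[0,0,0,0,0],[0,0,0,0,0]]'
python3 - <<'E'
from h import *
for cam in ["wrist","top"]:
    for t,lo,hi in [("nut_grip",.234,.25),("lever_knob",.244,.27)]: print(cam,t,seg(t,cam,lo,hi))
c=capture("wrist"); cv2.imwrite("pics/w1.png",c["frame"]); print(get_state()["eef_pos"])
E
```

```text
time_s: 7.4
eef_pos: [0.4935, -0.2747, 0.3497]
tool_rot: [3.141, 0.0, -3.016]
wrist_force: [-0.5, 0.2, -0.4]
gripper_width: 0.0001
finger_force: 0.0
time_s: 7.6
eef_pos: [0.4937, -0.2767, 0.3493]
tool_rot: [-3.141, -0.0, -3.019]
wrist_force: [0.5, -0.3, -0.3]
gripper_width: 0.0
finger_force: 0.0
wrist nut_grip (array([ 559.2, -301.1,    3.5,    7.8]), -0.748, array([ 0.5586, -0.3007,  0.2406]), 48)
wrist lever_knob (array([ 525.1, -225.4,   16.2,   15.7]), -1.54, array([ 0.5239, -0.2267,  0.2505]), 416)
top nut_grip None
top lever_knob (array([ 524.5, -227.2,   12.5,   14.3]), -0.191, array([ 0.5242, -0.2264,  0.2499]), 25)
[ 0.49427766 -0.2767331   0.34889262]
```

View pics/w1.png

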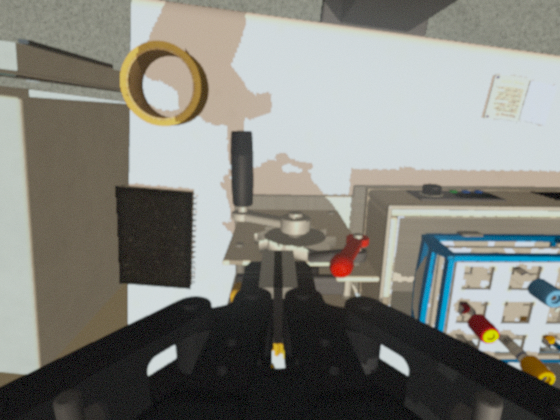

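```bash
python3 -m crank '[[3.7,0,0,0,0],[3.7,0,-4,0,0],[3.7,0,-8,0,0],[3.7,0,-9.3,0,0],[3.7,0,-9.3,0,0]]'; python3 -m crank '[[-0.1,1,0,0,0],[-0.2,2,0,0,0],[-0.3,2.6,0,0,0],[-0.4,3.4,0,0,0],[-0.5,4.2,0,0,0]]';  python3 -m crank '[[-0.1,0.8,0,0,0],[-0.2,1.6,0,0,0],[-0.2,2.2,0,0,0],[-0.3,2.8,0,0,0],[-0.3,2.8,0,0,0]]'
python3 - <<'E'
from h import *
for cam in ["scene","top","wrist"]:
    print(cam,seg("lever_knob",cam,.244,.27))
E
```

```text
time_s: 8.55
eef_pos: [0.5298, -0.2767, 0.2543]
tool_rot: [3.139, -0.003, -3.019]
wrist_force: [0.3, -0.3, 0.9]
gripper_width: -0.0004
finger_force: 0.0
time_s: 9.05
eef_pos: [0.5271, -0.2369, 0.259]
tool_rot: [-3.135, 0.004, -3.02]
wrist_force: [0.9, -2.5, 4.6]
gripper_width: 0.0004
finger_force: 2.4
time_s: 9.55
eef_pos: [0.5227, -0.2054, 0.2557]
tool_rot: [3.14, -0.001, -3.017]
wrist_force: [0.7, 0.7, -0.6]
gripper_width: -0.0
finger_force: 0.0
scene None
top None
wrist (array([ 516.3, -196.6,   44.5,   14.8]), 1.149, array([ 0.5184, -0.1839,  0.2524]), 1139)
```

```bash
python3 -m crank '[[-0.05,0.4,0,0,0],[-0.1,0.8,0,0,0],[-0.1,0.8,0,0,0]]';python3 -m crank '[[-0.05,0.4,0,0,0],[-0.1,0.6,0,0,0],[-0.1,0.6,0,0,0]]'
python3 - <<'E'
from h import *
for cam in ["scene","wrist"]:
    c=capture(cam)
    r=cut_out("lever_knob",cam)
    if r:
        p=pts(c,r[0]["mask"]); f=c["frame"][r[0]["mask"]&(c["depth"]>0)].astype(int)
        p=p[(f[:,2]>2*f[:,1])&(f[:,2]>60)]; print(cam,r[0]["confidence"],r[0]["bbox"],np.percentile(p,[3,50,97],axis=0).round(3).tolist() if len(p) else 0)
E
```

```text
time_s: 10.15
eef_pos: [0.5218, -0.1987, 0.2562]
tool_rot: [-3.141, -0.0, -3.018]
wrist_force: [0.8, -1.5, -0.7]
gripper_width: -0.0003
finger_force: 0.5
time_s: 10.45
eef_pos: [0.521, -0.1925, 0.2563]
tool_rot: [-3.141, 0.0, -3.018]
wrist_force: [-0.2, -2.0, 0.2]
gripper_width: -0.0003
finger_force: 0.7
scene 0.59 [332.0, 156.4, 335.5, 172.0] [[0.513, -0.202, 0.194], [0.521, -0.18, 0.219], [0.527, -0.164, 0.249]]
wrist 0.62 [185.8, 227.1, 341.5, 296.3] [[0.512, -0.209, 0.193], [0.519, -0.176, 0.244], [0.525, -0.167, 0.252]]
```

```bash
python3 -m crank '[[-0.05,0.3,0,0,0],[-0.05,0.5,0,0,0],[-0.05,0.5,0,0,0]]';python3 -m crank '[[-0.05,0.3,0,0,0],[-0.05,0.5,0,0,0],[-0.05,0.5,0,0,0]]'
```

```text
time_s: 10.95
eef_pos: [0.5205, -0.1907, 0.2565]
tool_rot: [-3.137, 0.001, -3.021]
wrist_force: [1.0, -6.7, -0.8]
gripper_width: 0.0001
finger_force: 3.0
time_s: 11.25
eef_pos: [0.5203, -0.1898, 0.2565]
tool_rot: [-3.132, 0.002, -3.024]
wrist_force: [3.3, -14.6, -1.7]
gripper_width: -0.0002
finger_force: 6.2
```

```bash
python3 -m crank '[[0.1,-2,0,0,0],[0.2,-4,0,0,0],[0.2,-5,4,0,0],[-0.5,-6,8,0,0],[-3,-7,10,0,0.2]]'; python3 -m crank '[[-3,-4,0,0,0.55],[-4,-6,0,0,0.55],[-4,-6,0,0,0.55],[-4,-6,0,0,0.55]]'
python3 - <<'E'
from h import *
print(get_state()["eef_pos"],get_state()["q"])
for cam in ["wrist","top"]:
    print(cam,seg("crank_grip",cam,.12,.15))
for cam in ["scene","wrist"]:
    c=capture(cam)
    for r in cut_out("lever_knob",cam)[:1]:
        p=pts(c,r["mask"]); f=c["frame"][r["mask"]&(c["depth"]>0)].astype(int)
        p=p[(f[:,2]>2*f[:,1])&(f[:,2]>60)]; print(cam,r["confidence"],r["bbox"],np.percentile(p,[3,50,97],axis=0).round(3).tolist() if len(p) else 0)
cv2.imwrite("pics/w2.png",c["frame"])
E
```

```text
time_s: 11.75
eef_pos: [0.4919, -0.2531, 0.3588]
tool_rot: [3.14, 0.005, -3.016]
wrist_force: [-0.6, -0.5, -0.1]
gripper_width: 0.0135
finger_force: 0.0
time_s: 12.15
eef_pos: [0.4498, -0.3132, 0.3557]
tool_rot: [3.139, 0.0, -3.019]
wrist_force: [0.4, 0.9, 0.1]
gripper_width: 0.0468
finger_force: 0.0
[ 0.44976952 -0.31320747  0.35573347] [ 1.24192745  0.12464598 -0.7469675   1.50672761  0.08260666  1.54436199
  2.18950727]
wrist (array([ 484.1, -312.7,   75.5,   20.6]), 0.114, array([ 0.4822, -0.3133,  0.1333]), 1338)
top (array([ 480. , -315.1,   64.8,   17. ]), 0.089, array([ 0.4804, -0.3145,  0.1357]), 88)
scene 0.44 [330.6, 157.2, 340.0, 170.7] [[0.516, -0.2, 0.193], [0.521, -0.185, 0.214], [0.526, -0.163, 0.248]]
wrist 0.67 [376.5, 279.4, 425.2, 312.4] [[0.518, -0.208, 0.193], [0.52, -0.193, 0.214], [0.524, -0.181, 0.234]]
```

View pics/w2.png

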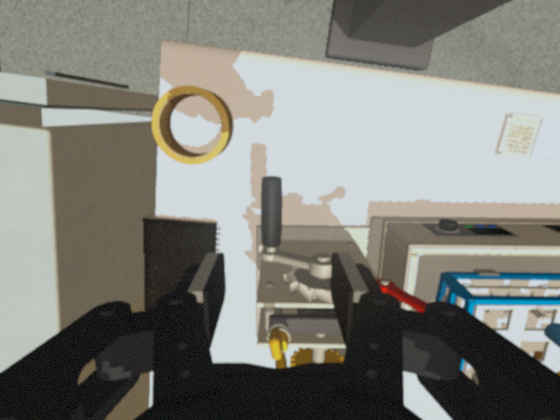

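```bash
python3 -m crank '[[2.2,-0.1,-4,0,0.55],[2.2,-0.1,-8,0,0.55],[2.2,-0.1,-12,0,0.55],[2.2,-0.1,-16,0,0.55],[2.2,-0.1,-20,0,0.55]]' 50; python3 -m crank '[[0,0,-2,0,0.55],[0,0,-3.1,0,0.55],[0,0,-3.1,0,0],[0,0,-3.1,0,0],[0,0,-3.1,0,0]]'
```

```text
time_s: 13.05
eef_pos: [0.472, -0.3137, 0.1548]
tool_rot: [-3.141, 0.0, -3.018]
wrist_force: [-0.2, -1.1, -0.9]
gripper_width: 0.0469
finger_force: 0.0
time_s: 13.55
eef_pos: [0.4724, -0.3154, 0.1267]
tool_rot: [-3.139, 0.001, -3.019]
wrist_force: [-0.5, -2.1, -0.5]
gripper_width: 0.0213
finger_force: 49.8
```

```bash
python3 -m crank '[[0,0.3,-0.5,0,0],[-0.1,0.7,-1,0,0],[-0.1,1.1,-1.5,0,0],[-0.15,1.35,-1.7,0,0],[-0.15,1.35,-1.7,0,0]]'
python3 - <<'E'
from h import *
for cam in ["scene","top"]:
    c=capture(cam)
    for r in cut_out("pawl_tip",cam)[:2]:
        p=pts(c,r["mask"]); print(cam,r["confidence"],r["bbox"],np.percentile(p,[3,50,97],axis=0).round(3).tolist() if len(p) else 0)
    p=seg("tube_rack",cam,.15,.25); print(p)
print(get_state()["eef_pos"],get_state()["wrist_force"])
a=capture("scene")["frame"][120:210,290:410]; cv2.imwrite("pics/s3.png",cv2.resize(a,(800,600),interpolation=2))
E
```

```text
time_s: 14.05
eef_pos: [0.4706, -0.2993, 0.1082]
tool_rot: [3.141, -0.0, -3.017]
wrist_force: [-2.0, -0.1, 5.8]
gripper_width: 0.0211
finger_force: 50.6
(array([ 620.8, -103. ,  179.2,  596.5]), -1.396, array([0.5615, 0.0451, 0.1945]), 2017)
top 0.43 [362.2, 194.6, 376.7, 200.9] [[0.532, -0.232, 0.177], [0.537, -0.215, 0.209], [0.545, -0.198, 0.222]]
(array([573.7, -23.5, 119.9, 395. ]), -1.445, array([0.5673, 0.0219, 0.1995]), 2960)
[ 0.47067229 -0.29979518  0.10858213] [-3.87958544 -0.8912239   5.99335576]
```

View pics/s3.png

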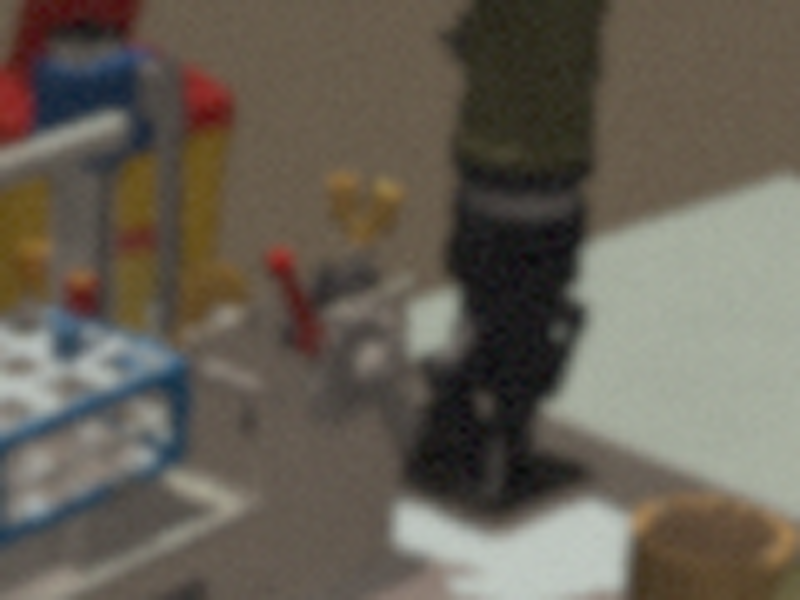

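```bash
python3 - <<'E'
import numpy as np
f=-.85
while f<2.7:
    g=f+.13*np.arange(1,6)
    print(round(f,2),[[round(.713*(np.cos(h)-np.cos(f)),2),round(-6.157*(np.cos(h)-np.cos(f)),2),round(6.2*(np.sin(h)-np.sin(f)),2)] for h in g]); f=g[-1]
E
```

```text
-0.85 [[np.float64(0.07), np.float64(-0.57), np.float64(0.57)], [np.float64(0.12), np.float64(-1.05), np.float64(1.21)], [np.float64(0.17), np.float64(-1.45), np.float64(1.91)], [np.float64(0.2), np.float64(-1.76), np.float64(2.65)], [np.float64(0.23), np.float64(-1.97), np.float64(3.43)]]
-0.2 [[np.float64(0.01), np.float64(-0.11), np.float64(0.8)], [np.float64(0.01), np.float64(-0.11), np.float64(1.6)], [np.float64(0.0), np.float64(-0.01), np.float64(2.4)], [np.float64(-0.02), np.float64(0.19), np.float64(3.18)], [np.float64(-0.06), np.float64(0.49), np.float64(3.93)]]
0.45 [[np.float64(-0.05), np.float64(0.39), np.float64(0.7)], [np.float64(-0.1), np.float64(0.87), np.float64(1.34)], [np.float64(-0.17), np.float64(1.43), np.float64(1.92)], [np.float64(-0.24), np.float64(2.06), np.float64(2.42)], [np.float64(-0.32), np.float64(2.75), np.float64(2.83)]]
1.1 [[np.float64(-0.09), np.float64(0.73), np.float64(0.32)], [np.float64(-0.17), np.float64(1.5), np.float64(0.54)], [np.float64(-0.27), np.float64(2.3), np.float64(0.65)], [np.float64(-0.36), np.float64(3.1), np.float64(0.67)], [np.float64(-0.45), np.float64(3.89), np.float64(0.58)]]
1.75 [[np.float64(-0.09), np.float64(0.78), np.float64(-0.19)], [np.float64(-0.18), np.float64(1.52), np.float64(-0.49)], [np.float64(-0.26), np.float64(2.22), np.float64(-0.88)], [np.float64(-0.33), np.float64(2.87), np.float64(-1.36)], [np.float64(-0.4), np.float64(3.44), np.float64(-1.91)]]
2.4 [[np.float64(-0.06), np.float64(0.5), np.float64(-0.63)], [np.float64(-0.11), np.float64(0.92), np.float64(-1.32)], [np.float64(-0.14), np.float64(1.24), np.float64(-2.05)], [np.float64(-0.17), np.float64(1.47), np.float64(-2.83)], [np.float64(-0.18), np.float64(1.59), np.float64(-3.62)]]
```

```bash
python3 -m crank '[[0.1,-0.57,0.57,0,0],[0.1,-1.05,1.2,0,0],[0.2,-1.45,1.9,0,0],[0.2,-1.75,2.65,0,0],[0.2,-1.97,3.43,0,0]]'
```

```text
time_s: 15.0
eef_pos: [0.473, -0.3221, 0.1436]
tool_rot: [-3.139, 0.002, -3.02]
wrist_force: [0.6, -4.8, 1.3]
gripper_width: 0.0208
finger_force: 50.1
```

```bash
python3 -m crank '[[0,-0.25,0.8,0,0],[0,-0.25,1.6,0,0],[0,-0.15,2.4,0,0],[0,0.05,3.18,0,0],[-0.06,0.4,3.93,0,0]]'
python3 - <<'E'
from h import *
c=capture("top"); r=cut_out("tube_rack","top"); p=pts(c,r[0]["mask"]); print(np.percentile(p[:,2],[3,50,97]))
print(get_state()["eef_pos"],get_state()["wrist_force"])
E
```

```text
time_s: 15.5
eef_pos: [0.4726, -0.3182, 0.1837]
tool_rot: [-3.137, 0.002, -3.02]
wrist_force: [0.5, -5.9, 5.9]
gripper_width: 0.0213
finger_force: 50.6
[0.10161006 0.16047994 0.26973692]
[ 0.47255055 -0.31786208  0.18459766] [-1.35002172 -5.90892444  5.79763657]
```

```bash
python3 -m crank '[[-0.05,0.35,0.7,0,0],[-0.1,0.85,1.34,0,0],[-0.17,1.4,1.92,0,0],[-0.24,2.05,2.42,0,0],[-0.3,2.75,2.83,0,0]]'; python3 -m crank '[[-0.1,0.73,0.32,0,0],[-0.17,1.5,0.54,0,0],[-0.27,2.3,0.65,0,0],[-0.36,3.1,0.67,0,0],[-0.45,3.89,0.58,0,0]]'
```

```text
time_s: 16.1
eef_pos: [0.4694, -0.2899, 0.2131]
tool_rot: [-3.138, 0.001, -3.019]
wrist_force: [-4.9, -3.6, 12.7]
gripper_width: 0.0208
finger_force: 51.3
time_s: 16.6
eef_pos: [0.4643, -0.2457, 0.2175]
tool_rot: [3.137, -0.001, -3.016]
wrist_force: [-4.3, 5.4, 7.4]
gripper_width: 0.0212
finger_force: 50.7
```

```bash
python3 -m crank '[[-0.1,0.78,-0.2,0,0],[-0.2,1.5,-0.5,0,0],[-0.26,2.2,-0.9,0,0],[-0.33,2.87,-1.36,0,0],[-0.4,3.4,-1.9,0,0]]'
python3 - <<'E'
from h import *
c=capture("top"); r=cut_out("tube_rack","top"); p=pts(c,r[0]["mask"]); print(np.percentile(p[:,2],[3,50,97]))
print(get_state()["eef_pos"],get_state()["wrist_force"])
E
```

```text
time_s: 17.1
eef_pos: [0.4607, -0.2138, 0.196]
tool_rot: [3.14, 0.001, -3.017]
wrist_force: [3.0, 3.3, -3.6]
gripper_width: 0.021
finger_force: 49.5
[0.03765187 0.0985562  0.20809297]
[ 0.46059535 -0.21361678  0.19563845] [ 3.58125922  5.20062664 -1.96957673]
```

```bash
python3 -m crank '[[0,0.27,-0.3,0,0],[-0.06,0.5,-0.63,0,0],[-0.08,0.7,-0.97,0,0],[-0.1,0.9,-1.3,0,0],[-0.1,0.9,-1.3,0,0]]'
python3 - <<'E'
from h import *
c=capture("top"); r=cut_out("tube_rack","top"); p=pts(c,r[0]["mask"]); print(np.percentile(p[:,2],[3,50,97]))
print(get_state()["eef_pos"],get_state()["wrist_force"])
E
```

```text
time_s: 17.7
eef_pos: [0.4602, -0.2093, 0.1881]
tool_rot: [-3.135, 0.001, -3.02]
wrist_force: [-6.1, 2.0, 22.8]
gripper_width: 0.021
finger_force: 52.4
[0.03631215 0.09483689 0.20402339]
[ 0.46017807 -0.20925655  0.18808069] [-6.71591609  2.37787389 23.52273138]
```

```bash
python3 -m crank '[[0,-0.2,0.4,0,0],[0,-0.4,0.7,0,0],[0,-0.4,0.7,0,0.5],[0,-0.4,0.7,0,0.5],[0,-0.4,0.7,0,0.5]]'; python3 -m crank '[[-0.5,0,3,0,0.5],[-1,0,7,0,0.5],[-3,0,11,0,0.5],[-5,-4,14,0,0.5],[-5,-8,14,0,0.5]]'; python3 -m crank '[[0,-4,0,0,0.5],[0,-8,0,0,0.5],[0,-8,0,0,0.5]]'
python3 - <<'E'
from h import *
c=capture("top"); cv2.imwrite("pics/t4.png",c["frame"])
r=cut_out("tube_rack","top"); p=pts(c,r[0]["mask"]); print(np.percentile(p[:,2],[3,50,97]))
r=cut_out("crank_grip","top"); 
if r: print(np.median(pts(c,r[0]["mask"]),0))
print(get_state()["eef_pos"],get_state()["wrist_force"])
E
```

```text
time_s: 18.3
eef_pos: [0.4586, -0.2117, 0.1905]
tool_rot: [-3.141, -0.001, -3.019]
wrist_force: [0.2, 0.4, 0.1]
gripper_width: 0.0426
finger_force: 0.0
time_s: 18.8
eef_pos: [0.4092, -0.2922, 0.336]
tool_rot: [-3.132, 0.002, -3.018]
wrist_force: [1.2, -1.0, 0.0]
gripper_width: 0.0425
finger_force: 0.0
time_s: 19.1
eef_pos: [0.406, -0.3776, 0.329]
tool_rot: [3.141, -0.002, -3.028]
wrist_force: [0.4, 0.2, 0.5]
gripper_width: 0.0429
finger_force: 0.0
[0.03451988 0.09488953 0.20321763]
[ 0.46880395 -0.2090021   0.19521692]
[ 0.40930607 -0.37022438  0.33034648] [ 0.23691512 -0.06179585  0.95535198]
```

View pics/t4.png

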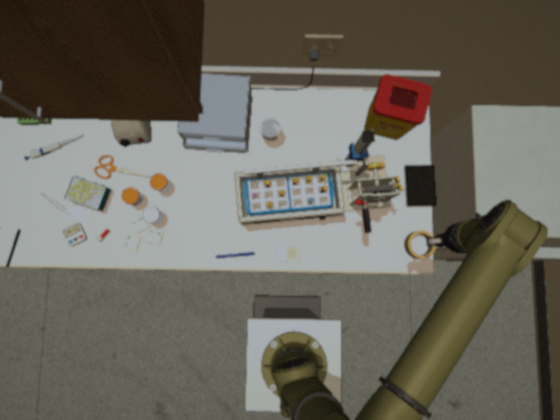

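```bash
python3 -c "
from workcell import *
print(hand_in())"
```

```text
the job is handed in; nothing more can be done
None
```

The job is handed in. The rack is down in the well: it came down about 94 of the expected 95 mm and the crank met a firm stop. I slackened the wing nut about 3.06 rad in a single hold and threw the lever left to its stop. The crank is released, and the other items look undisturbed in the last picture.

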